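# Send the brass vase home on its display slide

### The job

Two sliding display stands have been drawn forward on the stall counter. The one carrying the brass vase is stuck with dried lacquer: push its carriage back along its rail by the black upright plate until it breaks free and sits fully home against the stop hidden under the wooden hood, without ramming it, then let go. Leave the stand with the blue vase as it is.

Things in the scene. Friction and masses are not known exactly. Their poses are not given: they have to be found in the camera images.
- brass_rail: Fixed rail of the stand with the brass vase: dark wooden base 350 x 90 x 12 mm, aluminium rail on it, light wooden hood at its far end (x = 70 to 170 mm, 90 mm wide, top 58 mm above the counter, open at its near end). Origin on the counter at mid-rail; x points along the rail towards the hood: the way to push, roughly away from the robot; z up.
- brass_carriage: Carriage, axes as its rail's; origin under its deck (130 x 60 mm), 26 mm above the counter, at x = -90 to -60 mm of the rail at first, +50 at the stop. Brass vase, top 104 mm up; black push plate 60 mm wide, near face at x = -65 mm, 36 to 100 mm above the counter. Stuck up to rail x = -28 mm (about 9 N, up to 15 if hit fast), then runs easily (2 N) and stays where left.
- blue_rail: The fixed rail of the other stand, same build, size and axes as brass_rail.
- blue_carriage: The other stand's carriage, same build, but carrying a blue ceramic vase. To be left alone.

How it is judged:
On the way:
1. the brass vase's carriage has broken free of the sticky part (x of brass_carriage in the frame of brass_rail above -0.02 m), for 0.1 s.
At the end, for the whole second after the job is handed in: The brass vase's carriage rests within 10 mm of its hidden end stop, still, and the blue vase's carriage is within 10 mm of where it started (x of brass_carriage in the frame of brass_rail above 0.04 m and linear speed of brass_carriage below 0.01 m/s and distance of blue_carriage from where it was at the start of the episode below 0.01 m); the robot touches nothing.
It fails at once if the blue vase's carriage is moved by more than 10 mm (distance of blue_carriage from where it was at the start of the episode above 0.01 m).
It fails at once if the brass vase's carriage is rammed (pushed with more than 80 N) (contact force between brass_carriage and the fingers above 80 N).
It also fails if it takes over 32 s, if anything falls off the work surface, if the arm or the gripper's body presses on something with over 40 N, if the wrist force passes 120 N, or if a joint passes its speed limit or range.

### The arm

A 6-joint arm with a two-finger parallel gripper is mounted at the origin on the work surface. World frame = base frame: x ahead of the robot, y to its left, z up, the work surface at z = 0. Lengths are in m, angles in rad, forces in N, time in s.
With the tool pointing down it reaches from about 0.425 to 1.125 m from the base axis. Payload 14.9 kg.
Tool frame: the origin (TCP) lies midway between the tips of the shut fingers; the grasp point (between the pads) lies 19 mm behind it; z points along the fingers, y is the direction in which the jaws open and shut (so a half turn about z gives the same grasp; the last joint's range is limited). The gripper opens to 91 mm and grips with 3 to 60 N. Pads are 32 mm wide; open, the fingers measure 118 mm over their backs; the gripper's body (76 mm by 178 mm) begins 60 mm behind the grasp point.
Start: joints at [1.285, 0.379, 1.734, -0, 1.028, -0.033], TCP at [0.175, 0.678, 0.214] pointing down, gripper open.
Joint ranges: [-2.77, 2.77], [-0.74, 2.19], [0, 2.66], [-1.06, 4.2], [0.31, 2.87], [-3.08, 3.08]. Speed limits (rad/s): [1.89, 1.89, 2.39, 3.14, 3.14, 3.14].

### API

Orientations are given as a rotation vector (axis times angle).
In Python, from cell import readout, eyes, ctrl gives the robot as it stands.
- The arm moves only by the tool jog_arm, never from a script. Its argument "steps" is a list of rows, each a list of 6 numbers: the shift along the tool's x, y, z in mm, then the turn, a rotation vector about the tool's x, y, z in rad. A call has 1 to 8 rows; each row is the pose to reach, as a shift and turn from the pose measured when the call began, along the tool's axes at that moment; what a row does not reach only later rows make up. A row lasts 1/10 s, in which the tool goes at most 50 mm and 8.59 degrees, less where a joint would pass 70% of its speed; a pose out of reach is approached as far as the arm can. A call with a gripper value outside its range is refused whole. "jaw" is the finger opening in mm, from 0 to 91.2, set as the call begins (left out, the last holds). The fingers move at their own pace and stop on an object; "force" is the grip in N (left out, the last holds). Time passes only in rows, so rows that repeat a pose let the fingers close. It gives the time, the measured TCP pose, the force and the opening at its end, in the units of the state.
- readout.get_obs(): the state, without advancing time (a new reading comes with each control period).
- eyes.capture(name): name is "side" or "top" or "wrist"; returns a dict with "pixels" (480x640x3 uint8, red, green, blue), "vertical_fov" (degrees; the focal length in pixels is half the picture's height over the tangent of half this angle, whatever the lens; pixels are square), "cx", "cy" (the principal point, pixels), "extrinsics" (4x4, takes a point from world to camera coordinates); the wrist camera has in their place "tool_from_camera" (4x4, takes a point from camera to tool coordinates, whose origin is the TCP and whose axes are the flange's). Camera axes: x right, y down, z forward; pixel columns grow to the right and rows downward; lengths in m; the calibration is good to about 2 mm. A picture is of the moment at which its call begins: read the wrist's pose just before it. There is no depth.
- ctrl.finish_job(): hands the job in, once; it reports no verdict.
Trained networks look in the newest picture that a camera, given by its name, has taken for a name from the list of things; names that differ only in an ending like _2 or _b are one class to them, and where a whole thing is asked for, a point or a joint stands for the part that bears it (a point fixed in the world has none). Each returns a list of dicts, best first, with "score" (0 to 1); they miss things now and then, are a little off and sometimes report something else, mostly with a low value. They report only what shows in the picture. A call takes as long as a camera call.
- eyes.regions_of(camera, label): "mask" (480x640 bool, what is visible of it) and "bbox" ([centre column, centre row, width, height] in pixels, round what is visible of it).
The state is a dict: "clock": time; "q": joint angles; "joint_vel": joint speeds; "tau": joint torques, N m; "position": TCP position; "ee_rot": TCP orientation; "contact_force": force on the tool from outside, world axes, zero at the start; "moment": the same for the moment, N m; "gripper_width": finger opening in m.
Only numpy, scipy, OpenCV 4.12 (cv2) and the standard library are available. Lean on these libraries where they do the work, as an engineer would, in place of code of your own. Each camera call takes 0.05 s, during which the arm holds its last target. There are 200 camera calls.

## Working session

There is one attempt and no reset: what is moved stays moved. The work goes in short steps, Python scripts to look and compute and a tool call to move; the robot and the scene stay as the last step left them, time stands still between calls to the robot, and variables do not carry over. Pictures are saved under pics/ and viewed, about 8 in all and at most 12, crops included, and the job is handed in when it is done.

Besides the shell and the picture viewer there is one more tool, called as a command line: name --pt "numbers of a row" for each row, then --argument value for the rest. jog_arm: Moves the arm, as the interface text tells. Its arguments: {"type":"object","properties":{"steps":{"type":"array","items":{"type":"array","items":{"type":"number"}}},"jaw":{"type":"number"},"force":{"type":"number"}},"required":["steps"]}

```bash
mkdir -p pics; ls; python3 - <<'E'
from cell import readout, eyes
import cv2, pickle
o=readout.get_obs(); print({k:o[k] for k in("clock","position","ee_rot","contact_force")})
d={}
for n in("top","side"):
    c=eyes.capture(n); cv2.imwrite(f"pics/{n}0.png",c["pixels"][:,:,::-1])
    print(n,c["vertical_fov"],c["cx"],c["cy"],c["extrinsics"])
    for l in("brass_rail","brass_carriage","blue_carriage","blue_rail"):
        r=eyes.regions_of(n,l); print(l,[(round(x["score"],2),x["bbox"]) for x in r])
        c[l]=r
    d[n]=c
pickle.dump(d,open("d.pkl","wb"))
E
```

```text
pics
{'clock': 0.0, 'position': array([0.17495074, 0.6773636 , 0.21327047]), 'ee_rot': array([-3.95991122e-01, -3.11632946e+00,  1.72178397e-03]), 'contact_force': array([-0.49820981, -0.04372124, -0.55089319])}
top 52.128242752316325 310.605183643267 237.59059315315233 [[-0.00481418 -0.99995924 -0.00763789  0.00454778]
 [-0.99314321  0.00567325 -0.11676631  0.58036656]
 [ 0.11680488  0.00702338 -0.99313005  0.66520121]
 [ 0.          0.          0.          1.        ]]
brass_rail [(0.78, [199.9, 191.8, 105.9, 252.7])]
brass_carriage [(0.95, [208.2, 233.2, 52.5, 102.0])]
blue_carriage [(0.71, [449.1, 248.8, 81.0, 99.6]), (0.55, [432.5, 209.6, 103.7, 256.6])]
blue_rail [(0.84, [432.4, 211.7, 106.2, 254.3]), (0.21, [447.2, 249.9, 79.2, 96.5])]
side 52.95471723076902 325.08137609361205 237.45853892897244 [[ 9.68161292e-01 -2.50326051e-01 -7.62581062e-04 -5.56845438e-01]
 [-1.57291886e-01 -6.05966762e-01 -7.79784294e-01  1.38170355e-01]
 [ 1.94738224e-01  7.55076918e-01 -6.26047820e-01  5.76838240e-01]
 [ 0.00000000e+00  0.00000000e+00  0.00000000e+00  1.00000000e+00]]
brass_rail [(0.84, [343.6, 192.0, 212.2, 98.0]), (0.56, [309.7, 186.2, 95.2, 59.6])]
brass_carriage [(0.72, [308.0, 185.5, 93.3, 56.2])]
blue_carriage [(0.75, [358.3, 359.2, 130.8, 92.6])]
blue_rail [(0.95, [401.1, 360.8, 309.6, 184.2])]
```

View pics/top0.png

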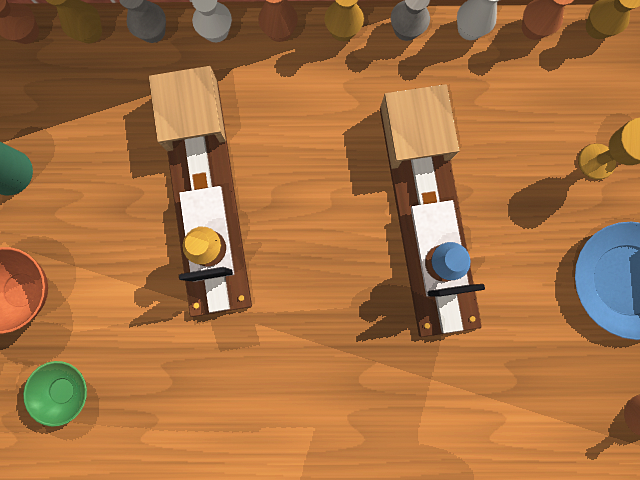

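View pics/side0.png

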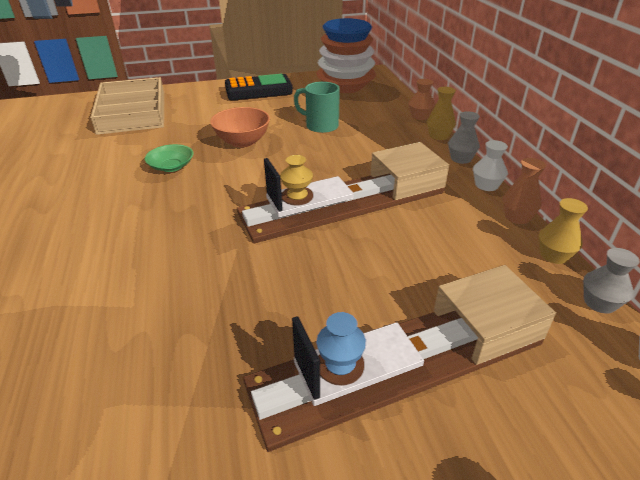

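Top view: the brass stand is on the left, with base near corners at about (190,318) and (252,306), hood top corners at (149,75), (212,66), (225,135), (160,145), and plate top from (179,277) to (232,271). The blue stand is on the right. The side view agrees: brass is the far stand, with its plate at (273,185).

```bash
cat > h.py <<'E'
import numpy as np
def ray(c,uv,z):
    f=240/np.tan(np.radians(c["vertical_fov"])/2); E=np.array(c["extrinsics"]); R,t=E[:3,:3],E[:3,3]
    o=-R.T@t; d=R.T@np.array([(uv[0]-c["cx"])/f,(uv[1]-c["cy"])/f,1]); return o+d*(z-o[2])/d[2]
E
python3 - <<'E'
import pickle,cv2; from h import *
d=pickle.load(open("d.pkl","rb")); c=d["top"]
P=lambda n,u,z:print(n,ray(c,u,z).round(4))
for n,u,z in[("nearL",(190,318),.012),("nearR",(252,306),.012),("hfL",(149,75),.058),("hfR",(212,66),.058),("hnR",(225,135),.058),("hnL",(160,145),.058),("plL",(179,277),.1),("plR",(232,271),.1),("side pl top L",0,0)][:8]: P(n,u,z)
c=d["side"]
P("side plate topfar",(266,160),.1);P("side plate topnear",(279,172),.1)
im=cv2.imread("pics/top0.png")[50:340,120:280]; cv2.imwrite("pics/crop.png",cv2.resize(im,None,fx=2.0,fy=2.0,interpolation=2)) 
im=cv2.imread("pics/side0.png")[130:250,220:460]; cv2.imwrite("pics/crops.png",cv2.resize(im,None,fx=3.3,fy=3.3,interpolation=2)) 
E
```

```text
nearL [0.467  0.1765 0.012 ]
nearR [0.4837 0.087  0.012 ]
hfL [0.8139 0.2322 0.058 ]
hfR [0.8267 0.1418 0.058 ]
hnR [0.7241 0.1215 0.058 ]
hnL [0.7103 0.2131 0.058 ]
plL [0.5228 0.1697 0.1   ]
plR [0.5301 0.1019 0.1   ]
side plate topfar [0.5231 0.1588 0.1   ]
side plate topnear [0.536 0.119 0.1  ]
```

View pics/crop.png

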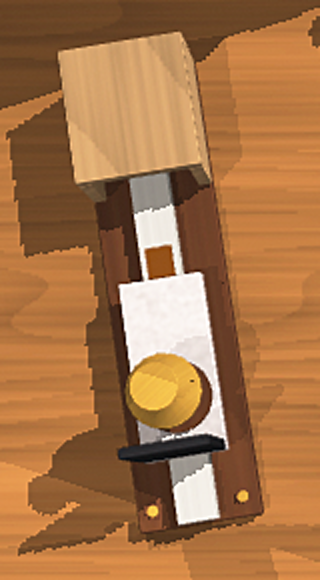

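View pics/crops.png

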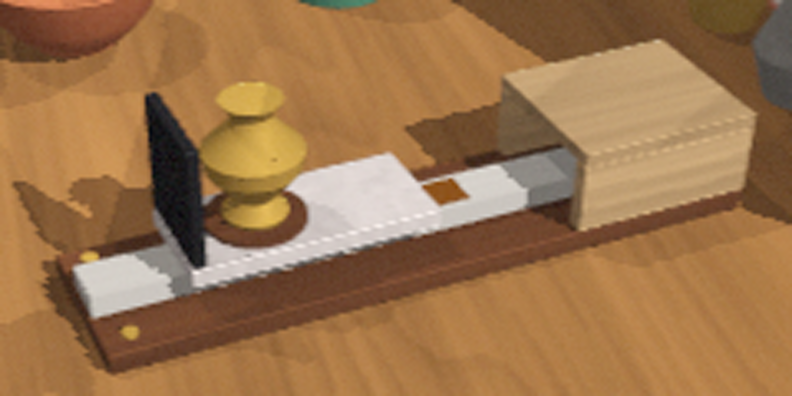

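Estimate: rail yaw is 0.159 rad and its origin is near (0.648, 0.160). The measured length of 349 mm matches the given 350. The plate is at rail x of about -124 mm, so the carriage is near -60. Next I'll move to above a spot in front of the plate, with the fingers shut.

jog_arm --pt "-436 -451 0 0 0 -0.411" --pt "-436 -451 0 0 0 -0.411" --pt "-436 -451 0 0 0 -0.411" --pt "-436 -451 0 0 0 -0.411" --pt "-436 -451 0 0 0 -0.411" --pt "-436 -451 0 0 0 -0.411" --pt "-436 -451 0 0 0 -0.411" --pt "-436 -451 0 0 0 -0.411" --jaw 0

```text
clock: 1.3
position: [0.373, 0.3281, 0.2142]
ee_rot: [-0.249, 3.131, 0.001]
contact_force: [1.1, 0.4, 0.3]
gripper_width: 0.0302
```

jog_arm --pt "-79 -212 0 0 0 0" --pt "-79 -212 0 0 0 0" --pt "-79 -212 0 0 0 0" --pt "-79 -212 0 0 0 0" --pt "-79 -212 0 0 0 0" --pt "-79 -212 0 0 0 0" --pt "-79 -212 0 0 0 0"

```text
clock: 2.0
position: [0.4845, 0.1309, 0.2142]
ee_rot: [-0.246, 3.131, 0.001]
contact_force: [-0.2, -0.2, 0.1]
gripper_width: 0.0006
```

```bash
python3 - <<'E'
from cell import readout, eyes
import cv2
o=readout.get_obs(); print(o["clock"],o["position"],o["ee_rot"],o["gripper_width"])
a=eyes.capture("top")["pixels"][:,:,::-1]; b=eyes.capture("wrist")["pixels"][:,:,::-1]
import numpy as np
cv2.imwrite("pics/w1.png",cv2.resize(np.hstack([a,b]),(800,300),interpolation=3))
E
```

```text
2.0 [0.4844885  0.13086757 0.21419388] [-2.46425776e-01  3.13142007e+00  6.86881941e-04] 0.0006104790045196509
```

View pics/w1.png

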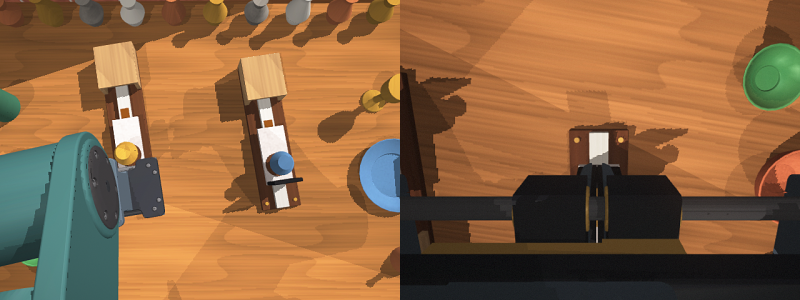

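The wrist view shows the shut fingers centred on the brass rail, near base end at about (599,130), in front of the plate and clear of the vase. I'll descend from here.

jog_arm --pt "0 0 40 0 0 0" --pt "0 0 80 0 0 0" --pt "0 0 115 0 0 0" --pt "0 0 140 0 0 0" --pt "0 0 152 0 0 0" --pt "0 0 152 0 0 0"

```text
clock: 2.7
position: [0.4831, 0.1324, 0.0612]
ee_rot: [0.251, -3.13, -0.0]
contact_force: [-0.5, -0.8, 0.5]
gripper_width: 0.0004
```

```bash
python3 - <<'E'
from cell import readout, eyes
import cv2
o=readout.get_obs(); print(o["clock"],o["position"],o["contact_force"])
a=eyes.capture("side")["pixels"][:,:,::-1]
cv2.imwrite("pics/s1.png",cv2.resize(a[80:300,180:470],None,fx=2,fy=2,interpolation=2))
E
```

```text
2.7 [0.48311843 0.1324079  0.06121663] [-0.47928478 -0.7658677   0.54365705]
```

View pics/s1.png

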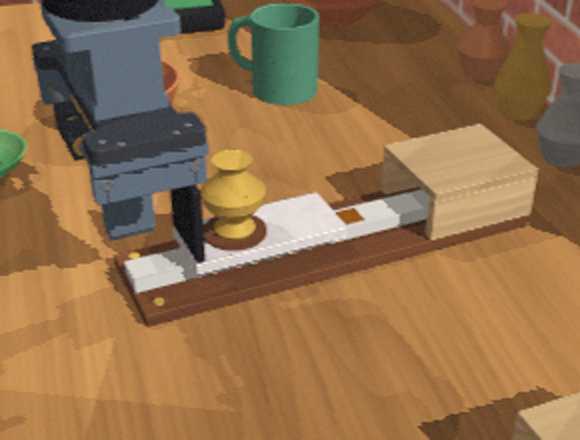

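The fingers are down, just in front of the plate and about 25 mm short of it, touching nothing. I'll make a slow approach.

jog_arm --pt "-4 0 0 0 0 0" --pt "-8 0 0 0 0 0" --pt "-11 0 0 0 0 0" --pt "-14 0 0 0 0 0" --pt "-17 0 0 0 0 0" --pt "-20 0 0 0 0 0" --pt "-22 0 0 0 0 0" --pt "-23 0 0 0 0 0"

```text
clock: 3.55
position: [0.5068, 0.1361, 0.0623]
ee_rot: [0.251, -3.131, -0.001]
contact_force: [-0.3, -0.1, 0.0]
gripper_width: 0.0006
```

jog_arm --pt "-1.5 0 0 0 0 0" --pt "-3 0 0 0 0 0" --pt "-4.5 0 0 0 0 0" --pt "-6 0 0 0 0 0"

```text
clock: 3.95
position: [0.5117, 0.1369, 0.062]
ee_rot: [0.251, -3.129, -0.0]
contact_force: [-6.5, -1.4, 5.5]
gripper_width: 0.0005
```

Contact, at -6.5 N. The finger is at rail x -138 mm, consistent with the carriage near -60. I'll keep pushing at 20 mm/s.

jog_arm --pt "-2 0 0 0 0 0" --pt "-4 0 0 0 0 0" --pt "-6 0 0 0 0 0" --pt "-8 0 0 0 0 0" --pt "-10 0 0 0 0 0" --pt "-12 0 0 0 0 0" --pt "-14 0 0 0 0 0" --pt "-16 0 0 0 0 0"

```text
clock: 4.75
position: [0.5264, 0.1393, 0.0617]
ee_rot: [0.251, -3.127, 0.0]
contact_force: [-6.9, -0.4, 5.1]
gripper_width: 0.0008
```

jog_arm --pt "-2 0 0 0 0 0" --pt "-4 0 0 0 0 0" --pt "-6 0 0 0 0 0" --pt "-8 0 0 0 0 0" --pt "-10 0 0 0 0 0" --pt "-12 0 0 0 0 0" --pt "-14 0 0 0 0 0" --pt "-16 0 0 0 0 0"

```text
clock: 5.55
position: [0.5412, 0.1417, 0.0614]
ee_rot: [0.251, -3.124, 0.001]
contact_force: [-7.1, -0.8, 5.5]
gripper_width: 0.0006
```

jog_arm --pt "-2 0 0 0 0 0" --pt "-4 0 0 0 0 0" --pt "-6 0 0 0 0 0" --pt "-8 0 0 0 0 0" --pt "-10 0 0 0 0 0" --pt "-12 0 0 0 0 0" --pt "-14 0 0 0 0 0" --pt "-16 0 0 0 0 0"

```text
clock: 6.35
position: [0.5571, 0.1442, 0.0612]
ee_rot: [0.251, -3.124, 0.001]
contact_force: [-1.2, 0.4, -1.6]
gripper_width: 0.0007
```

jog_arm --pt "-2 0 0 0 0 0" --pt "-4 0 0 0 0 0" --pt "-6 0 0 0 0 0" --pt "-8 0 0 0 0 0" --pt "-10 0 0 0 0 0" --pt "-12 0 0 0 0 0" --pt "-14 0 0 0 0 0" --pt "-16 0 0 0 0 0"

```text
clock: 7.15
position: [0.5731, 0.1469, 0.0611]
ee_rot: [0.251, -3.124, 0.001]
contact_force: [-1.2, 0.9, 0.8]
gripper_width: 0.0008
```

jog_arm --pt "-2 0 0 0 0 0" --pt "-4 0 0 0 0 0" --pt "-6 0 0 0 0 0" --pt "-8 0 0 0 0 0" --pt "-10 0 0 0 0 0" --pt "-12 0 0 0 0 0" --pt "-14 0 0 0 0 0" --pt "-16 0 0 0 0 0"

```text
clock: 7.95
position: [0.5891, 0.1494, 0.061]
ee_rot: [0.251, -3.124, 0.001]
contact_force: [-2.0, 0.2, 1.4]
gripper_width: 0.0002
```

It has broken free: force dropped from 7 N to about 1.5 N. About 29 mm is left, so I'll slow down towards the stop.

jog_arm --pt "-2 0 0 0 0 0" --pt "-4 0 0 0 0 0" --pt "-6 0 0 0 0 0" --pt "-8 0 0 0 0 0" --pt "-10 0 0 0 0 0" --pt "-12 0 0 0 0 0" --pt "-14 0 0 0 0 0" --pt "-16 0 0 0 0 0"

```text
clock: 8.75
position: [0.605, 0.152, 0.0609]
ee_rot: [0.251, -3.124, 0.001]
contact_force: [-1.9, 0.9, 0.7]
gripper_width: 0.0006
```

jog_arm --pt "-1 0 0 0 0 0" --pt "-2 0 0 0 0 0" --pt "-3 0 0 0 0 0" --pt "-4 0 0 0 0 0" --pt "-5 0 0 0 0 0" --pt "-6 0 0 0 0 0" --pt "-7 0 0 0 0 0" --pt "-8 0 0 0 0 0"

```text
clock: 9.55
position: [0.613, 0.1533, 0.0608]
ee_rot: [0.251, -3.124, 0.001]
contact_force: [-0.8, 0.6, 1.0]
gripper_width: 0.0005
```

jog_arm --pt "-1 0 0 0 0 0" --pt "-2 0 0 0 0 0" --pt "-3 0 0 0 0 0" --pt "-4 0 0 0 0 0"

```text
clock: 9.95
position: [0.6171, 0.1539, 0.0609]
ee_rot: [0.251, -3.124, 0.001]
contact_force: [-0.8, -1.2, 0.1]
gripper_width: 0.0004
```

jog_arm --pt "-1 0 0 0 0 0" --pt "-2 0 0 0 0 0" --pt "-3 0 0 0 0 0"

```text
clock: 10.25
position: [0.6201, 0.1544, 0.0608]
ee_rot: [0.251, -3.124, 0.001]
contact_force: [-2.1, -0.3, 0.3]
gripper_width: 0.0003
```

jog_arm --pt "-1 0 0 0 0 0" --pt "-2 0 0 0 0 0" --pt "-3 0 0 0 0 0"

```text
clock: 10.55
position: [0.6219, 0.1547, 0.0606]
ee_rot: [0.25, -3.121, 0.001]
contact_force: [-15.6, -2.1, 11.7]
gripper_width: 0.0005
```

jog_arm --pt "-1 0 0 0 0 0" --pt "-2 0 0 0 0 0" --pt "-3 0 0 0 0 0"

```text
clock: 10.85
position: [0.6217, 0.1546, 0.0602]
ee_rot: [0.25, -3.114, 0.002]
contact_force: [-29.4, -5.3, 25.5]
gripper_width: 0.0001
```

It is against the stop: the TCP no longer advances while the force rises to 30 N, and the finger is at rail x -27 mm against about -31 expected. I'll back off.

jog_arm --pt "2 0 0 0 0 0" --pt "5 0 0 0 0 0" --pt "12 0 0 0 0 0" --pt "25 0 0 0 0 0" --pt "40 0 0 0 0 0" --pt "50 0 -20 0 0 0" --pt "60 0 -60 0 0 0" --pt "70 0 -100 0 0 0"

```text
clock: 11.65
position: [0.5526, 0.1434, 0.1619]
ee_rot: [0.25, -3.112, 0.003]
contact_force: [0.5, 0.2, 0.6]
gripper_width: 0.0001
```

```bash
python3 - <<'E'
from cell import readout, eyes
import cv2,pickle
import numpy as np
d=pickle.load(open("d.pkl","rb"))
o=readout.get_obs(); print(o["clock"],o["position"],o["contact_force"])
p=eyes.capture("side")["pixels"]
for l in("brass_carriage","blue_carriage"): print(l,[(round(x["score"],2),x["bbox"]) for x in eyes.regions_of("side",l)], [x["bbox"] for x in d["side"][l]])
print("blue diff", np.abs(p[320:400,300:440].astype(int)-d["side"]["pixels"][320:400,300:440]).mean())
cv2.imwrite("pics/s2.png",p[:,:,::-1])
E
```

```text
11.65 [0.55257301 0.14343038 0.16188296] [0.54515727 0.2026827  0.55854039]
brass_carriage [(0.57, [362.7, 169.4, 67.4, 60.3])] [[308.0, 185.5, 93.3, 56.2]]
blue_carriage [(0.84, [359.4, 358.8, 133.2, 93.4])] [[358.3, 359.2, 130.8, 92.6]]
blue diff 6.7005952380952385
```

View pics/s2.png

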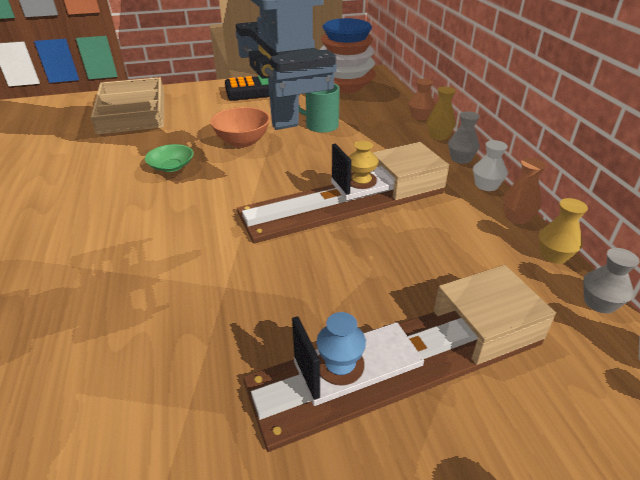

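The carriage deck is under the hood with the plate at (341,170), the blue stand looks unchanged, and the gripper is clear. I'll check the plate position, then hand in.

```bash
python3 - <<'E'
import pickle; from h import *
from cell import ctrl
c=pickle.load(open("d.pkl","rb"))["side"]
def rx(uvs): 
    p=np.mean([ray(c,u,.1) for u in uvs],0)[:2]-[.648,.1595]; return p@[.9874,.158]
a,b=rx([(266,160),(279,172)]),rx([(333,146),(348,156)]); print(a,b,b-a)
if b-a>.095: print(ctrl.finish_job())
E
```

```text
-0.12020404273018327 -0.007338965707335283 0.112865077022848
the job is handed in; nothing more can be done
None
```

I pushed the brass stand's carriage back by its black plate until it broke free and came up against the stop under the hood. Then I backed off, lifted clear and handed the job in at about 11.7 s; it gave no verdict.

- **Breaking free:** with shut fingers at about 20 mm/s, the push took about 7–9 N. It then fell to about 1–2 N once the carriage was loose.
- **At the stop:** I slowed to about 10 mm/s. The finger stopped advancing while the wrist force rose to about 39 N in total (30 N along the rail), well under the 80 N limit.
- **Travel check:** the side camera shows the plate moved 113 mm, against about 110 mm expected. The finger stopped at rail x -27 mm where I had expected -31 mm, which is within measurement error.
- **Blue stand:** it was not touched. Its detected position shifted by about 1 pixel, which is detector noise. A raw pixel comparison differed by 6.7 grey levels, probably from image noise or changed shadows.
- **Release:** contact force was about 0 N after backing off, and the gripper is clear of everything.

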